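# Close up the dumbbell row and lock the bar

### The arm

A 6-joint arm with a two-finger parallel gripper is mounted at the origin on the work surface. World frame = base frame: x ahead of the robot, y to its left, z up, the work surface at z = 0. Lengths are in m, angles in degrees, forces in N, time in s.
With the tool pointing down it reaches from about 0.35 to 0.95 m from the base axis. Payload 17.4 kg.
Tool frame: the origin (TCP) lies on the centre line of the jaws, within the pads' length; the fingertips stand 17 mm ahead of it and the grasp point (between the pads) lies 2 mm behind it (env.tip_reach is the distance from the TCP to the fingertips, in m); z points along the fingers, y is the line along which they close (so a half turn about z gives the same grasp; the last joint's range is limited). The gripper opens to 93 mm and grips with 3 to 60 N. Pads are 15 mm wide; open, the fingers measure 128 mm over their backs; the gripper's body (75 mm by 188 mm) begins 65 mm behind the grasp point.
Start: joints at [65.386, 6.646, 82.598, -0, 90.757, -2.166], TCP at [0.258, 0.624, 0.236] pointing down, gripper open.
Joint ranges: [-162.19, 162.19], [-47.58, 125.68], [4.15, 143.07], [-65.23, 245.23], [0.69, 171.88], [-170.13, 170.13]. Speed limits (degrees/s): [108.29, 108.29, 127.2, 180, 180, 180].

### API

Orientations are given as a 3x3 rotation matrix whose columns are the frame's x, y, z axes.
In Python, from station import sensors, optics, order, env gives the robot as it stands. The module is installed in compiled form; this text tells all that it offers.
- The arm moves only by the shell command python3 -m handwheel 'ROWS' [FORCE]. ROWS is JSON, a list of rows, each an object with "jaw": the opening, from 0 (shut) to 1 (fully open); "slide": the shift along the tool's x, y, z in units of 0.3 m (1.0 is 0.3 m), a list of three; "yaw": the turn about the tool's z in units of 0.12 rad (1.0 is 0.12 rad). In form: [{"jaw": jaw, "slide": [x, y, z], "yaw": yaw}, ...]. A call has 1 to 12 rows; each row shifts and turns the commanded pose from where the row before left it, along the tool's axes as they then stand; what a row does not reach is not made up. A row lasts 1/12 s, in which the tool goes at most 41.7 mm and 7.16 degrees, less where a joint would pass 70% of its speed; a pose out of reach is approached as far as the arm can. A call with a number of a shift or a turn outside -1 to 1 is refused whole. A call with a gripper value outside its range is refused whole. The fingers move at their own pace and stop on an object; FORCE is the grip in N (left out, the last holds). Time passes only in rows, so rows that do not move let the fingers close. It gives the time, the measured TCP pose, the force, the opening and the grip force at its end, in the units of the state.
- sensors.read_state(): the state, without advancing time (a new reading comes with each control period).
- optics.camera(name): name is "scene" or "top"; returns a dict with "color" (400x640x3 uint8, blue, green, red), "intrinsics" (3x3 intrinsics, pixels), "k1" (the pictures are not rectified: a ray, as slopes to the right and down, at radius r is drawn at 1 + k1 r^2 times it, then the intrinsics apply), "eye" and "orientation" of the camera in the world. Camera axes: x right, y up, looking along -z (the intrinsics and any distortion apply to the point x, -y, -z); pixel columns grow to the right and rows downward; lengths in m; the calibration is good to about 2 mm. A picture is of the moment at which its call begins. There is no depth.
- order.hand_in(): hands the job in; it is judged then, once.
The state is a dict: "clock": time; "joint_positions": joint angles; "joint_vel": joint speeds; "joint_torque": joint torques, N m; "ee_pos": TCP position; "ee_rot": TCP orientation; "contact_force": force on the tool from outside, world axes, zero at the start; "wrist_torque": the same for the moment, N m; "gripper_width": finger opening in m; "grip_force": force on a finger pad.
Only numpy, scipy, OpenCV 4.12 (cv2) and the standard library are available. Lean on these libraries where they do the work, as an engineer would, in place of code of your own. Each camera call takes 0.05 s, during which the arm holds its last target. There are 200 camera calls.

### The job

On the little black dumbbell shelf, slide the green and the yellow dumbbell, without lifting them, into a neat row beside the blue one: handles parallel, heads side by side touching, rear ends all against the back fence and no gap at the end stop. Leave the lock bar up until the row is neat, then swing it down across the handles and press it until it snaps shut under the white catch. Do not disturb the other things on the crate top.

Things in the scene. Friction and masses are not known exactly. Their poses are not given: they have to be found in the camera images.
- rack: black dumbbell shelf, fixed. Origin: centre of its underside, on the crate top; x points away from the robot to the back fence, y to the end stop, z up. Board 230 by 344: x=-125 to 105, y=-172 to 172, top at z=20, open at the front (-x). A dumbbell touching the fence has its middle at x=17; the three places of the neat row are at y=122 (blue), 74 and 26
- back_fence (a point): middle of the top edge of the back fence's inner face, at x=85, y=0, z=65 in the rack's frame. The fence is 12 thick and runs the whole length of the shelf
- end_stop (a point): middle of the top edge of the end stop's inner face, at x=20, y=146, z=50 in the rack's frame. The stop is 12 thick and runs from x=-58 to 97
- catch_nose (a point): tip of the sprung white catch nose at the shelf's -y end, at x=17, y=-139, z=73 in the rack's frame; 34 wide (x), its top at z=81. Behind it stands its post, x=2 to 32, y=-171 to -161, top z=72
- blue_dumbbell: blue mini dumbbell, 136 long, 0.6 kg: round steel handle (22 diameter, 64 long) between two octagonal heads (48 across flats, 36 long), lying on a flat on the board. Origin at its middle, 24 above the board; x along the handle, z up. It starts already at its place: at the end stop and against the fence (within about 3)
- green_dumbbell: green mini dumbbell, 136 long, 0.6 kg: round steel handle (22 diameter, 64 long) between two octagonal heads (48 across flats, 36 long), lying on a flat on the board. Origin at its middle, 24 above the board; x along the handle, z up. It starts askew, pulled forward from the fence, with a gap to its neighbours. Green and yellow may take the second and third place in either order
- yellow_dumbbell: yellow mini dumbbell, 136 long, 0.6 kg: round steel handle (22 diameter, 64 long) between two octagonal heads (48 across flats, 36 long), lying on a flat on the board. Origin at its middle, 24 above the board; x along the handle, z up. It starts askew, pulled forward from the fence, with a gap to its neighbours
- lockbar (a joint): hinge of the steel lock bar, rad: 0 = shut, level across the row of handles in the space between front and rear heads; 1.57 = upright. It stays where it is left and starts nearly upright. Near 0.07 its tip meets the sprung catch; pressing on (about 6 N at the red pad) snaps it under, down to 0
- bar_hinge (a point): hinge axis of the lock bar (parallel to the rack's x), at x=17, y=160, z=63 in the rack's frame. The bar is 16 wide (x), 12 thick, centred on the hinge axis, and reaches 303 from it; shut, it points along the rack's -y with its underside at z=57, its tip under the catch
- bar_pad (a point): middle of the face of the red press pad (26 wide, 32 along the bar) on the lock bar's upper side (outer side while the bar stands up), 250 from the hinge axis; face 9 above the bar's centre line
- cone: orange plastic marker cone, 150 tall, on a 130 square foot; leave alone. Origin: centre of its underside
- grip_trainer: chrome hand grip trainer lying flat, V shaped, about 165 by 96 by 28 high; leave alone. Origin: near its middle, on the crate top
- ball_center (a point): centre of the grey silicone massage ball, 64 diameter, resting in a low black rubber ring; leave alone
- flask: stainless bottle with black cap, 70 diameter, 215 tall; leave alone. Origin: centre of its underside
- chalk_tub: white chalk tub with black cap, 90 diameter, 100 tall; leave alone. Origin: centre of its underside
Not all that is in view belongs to the job. What is shaped like the green_dumbbell but brown or red is not meant.

How it is judged (in metres and radians):
On the way:
1. the three dumbbells lie in the neat row while the lock bar still stands open (x of each of blue_dumbbell, green_dumbbell, yellow_dumbbell in the frame of rack above 0.009 m and z of blue_dumbbell in the frame of rack between 0.036 and 0.052 m and angle between the x axis of each of blue_dumbbell, green_dumbbell, yellow_dumbbell and the x axis of rack, either way round below 0.1 rad and z of green_dumbbell in the frame of rack between 0.036 and 0.052 m and z of yellow_dumbbell in the frame of rack between 0.036 and 0.052 m and y of blue_dumbbell in the frame of rack above 0.115 m and ((y of green_dumbbell in the frame of rack between 0.06 and 0.085 m and y of yellow_dumbbell in the frame of rack between 0.005 and 0.04 m) or (y of yellow_dumbbell in the frame of rack between 0.06 and 0.085 m and y of green_dumbbell in the frame of rack between 0.005 and 0.04 m)) and value of joint lockbar above 0.5 rad), for 0.2 s.
At the end, for the whole second after the job is handed in: Dumbbells flat on the shelf, parallel to its x within 0.1 rad, ends within 8 mm of the back fence, side by side from the end stop with gaps under 7 mm (blue first, the others in either order), at rest; lock bar snapped shut (joint below 0.02 rad) (x of each of blue_dumbbell, green_dumbbell, yellow_dumbbell in the frame of rack above 0.009 m and z of blue_dumbbell in the frame of rack between 0.036 and 0.052 m and angle between the x axis of each of blue_dumbbell, green_dumbbell, yellow_dumbbell and the x axis of rack, either way round below 0.1 rad and z of green_dumbbell in the frame of rack between 0.036 and 0.052 m and z of yellow_dumbbell in the frame of rack between 0.036 and 0.052 m and y of blue_dumbbell in the frame of rack above 0.115 m and ((y of green_dumbbell in the frame of rack between 0.06 and 0.085 m and y of yellow_dumbbell in the frame of rack between 0.005 and 0.04 m) or (y of yellow_dumbbell in the frame of rack between 0.06 and 0.085 m and y of green_dumbbell in the frame of rack between 0.005 and 0.04 m)) and value of joint lockbar below 0.02 rad and linear speed of each of blue_dumbbell, green_dumbbell, yellow_dumbbell below 0.02 m/s); the robot touches nothing.
It fails at once if a dumbbell is lifted: its middle rises more than 25 mm (z of any of blue_dumbbell, green_dumbbell, yellow_dumbbell in the frame of rack above 0.069 m).
It fails at once if a bystander (cone, grip trainer, massage ball, flask, chalk tub) is moved more than 30 mm (distance of any of cone, grip_trainer, ball_center, flask, chalk_tub from where it was at the start of the episode above 0.03 m).
It also fails if it takes over 67 s, if anything falls off the work surface, if the arm or the gripper's body presses on something with over 40 N, if the wrist force passes 120 N, or if a joint passes its speed limit or range.

## Working session

There is one attempt and no reset: what is moved stays moved. The work goes in short steps, Python scripts to look and compute and a shell command to move; the robot and the scene stay as the last step left them, time stands still between calls to the robot, and variables do not carry over. Pictures are saved under pics/ and viewed, at most 10 in all, crops included, and the job is handed in when it is done.

```bash
mkdir -p pics; cat > h.py <<'E'
import numpy as np, cv2
from station import sensors, optics, order, env
def cam(n,f=None):
    c=optics.camera(n)
    if f: cv2.imwrite('pics/'+f,c['color'])
    return c
def ray(c,u,v):
    K=np.array(c['intrinsics']);k=float(c['k1'])
    d=cv2.undistortPoints(np.array([[[u,v]]],float),K,np.array([k,0,0,0.]))[0,0]
    return np.array(c['orientation'])@np.array([d[0],-d[1],-1.])
def atz(c,u,v,z):
    e=np.array(c['eye']);r=ray(c,u,v);return e+r*(z-e[2])/r[2]
def proj(c,p):
    q=np.array(c['orientation']).T@(np.array(p)-np.array(c['eye']))
    s=np.array([q[0]/-q[2],-q[1]/-q[2]]);s=s*(1+float(c['k1'])*(s@s))
    K=np.array(c['intrinsics']);return K[:2,:2]@s+K[:2,2]
E
python3 - <<'E'
from h import *
for n in('scene','top'):
    c=cam(n,n+'0.png');print(n,c['eye'],np.round(c['orientation'],3).tolist(),c['intrinsics'],c['k1'])
s=sensors.read_state();print(s['clock'],s['ee_pos'],np.round(s['ee_rot'],3),s['contact_force'],s['gripper_width'])
E
```

```text
scene [ 1.32069872 -0.62382666  0.94485035] [[0.594, -0.526, 0.609], [0.804, 0.385, -0.452], [0.003, 0.759, 0.652]] [[407.72635092   0.         322.85673085]
 [  0.         407.72635092 202.21369078]
 [  0.           0.           1.        ]] 0.0024763203273814784
top [ 0.18468224 -0.0123974   1.74196941] [[0.005, 0.981, -0.195], [-1.0, 0.006, 0.006], [0.007, 0.195, 0.981]] [[519.75183357   0.         314.94254235]
 [  0.         519.75183357 197.76729655]
 [  0.           0.           1.        ]] -0.03241141587261372
0.1 [0.2576928  0.62370704 0.23498614] [[-0.924  0.382 -0.   ]
 [ 0.382  0.924 -0.001]
 [ 0.    -0.001 -1.   ]] [0.0497644  0.15430618 0.85554602] 0.09302775939425446
```

View pics/scene0.png

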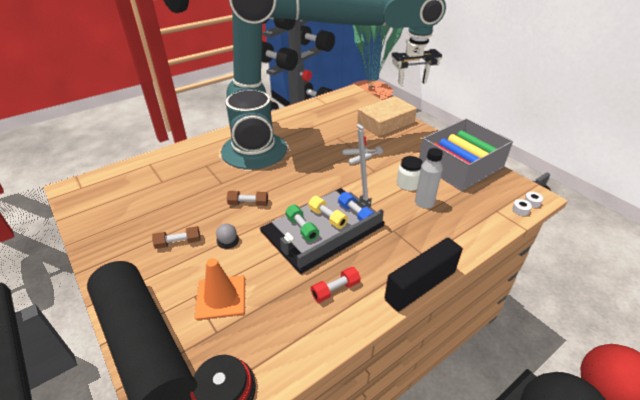

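View pics/top0.png

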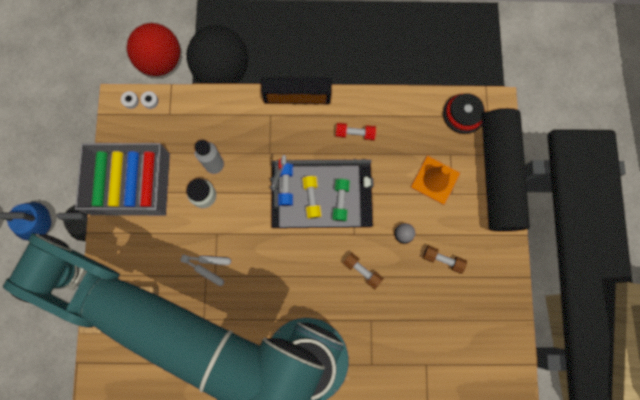

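The top view shows the rack at about (272–373, 160–228) px, blue at (285,185), yellow at (312,197) and green at (341,200). World +x is up and +y is left. Next I'll enlarge both views.

```bash
python3 - <<'E'
from h import *
a=cv2.imread('pics/top0.png')[145:240,260:385];b=cv2.imread('pics/scene0.png')[115:275,250:390]
cv2.imwrite('pics/tc.png',cv2.resize(a,None,fx=6,fy=6,interpolation=2))
cv2.imwrite('pics/sc.png',cv2.resize(b,None,fx=3.7,fy=3.7,interpolation=2))
E
```

```text
(no output)
```

View pics/tc.png

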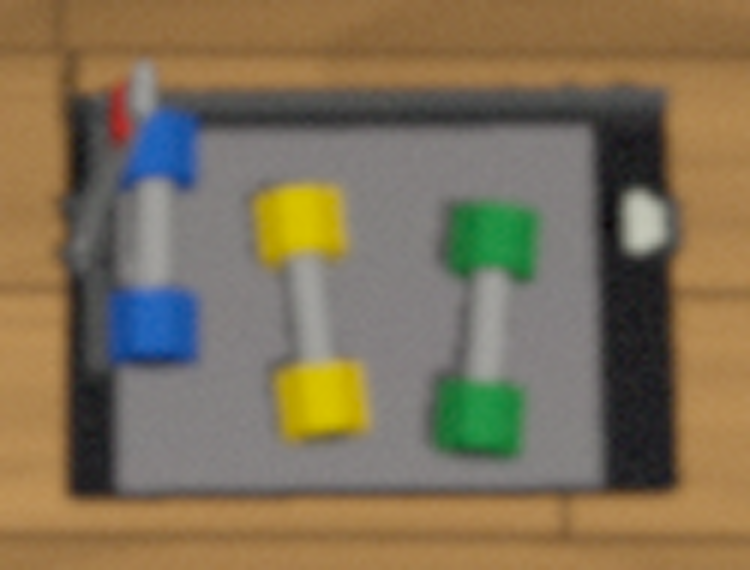

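View pics/sc.png

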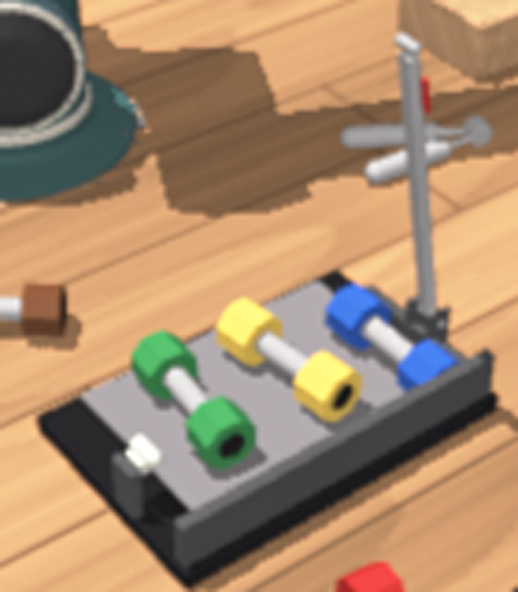

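In the enlarged top view the rack's front corners are at (72,494) and (676,490) and the nose tip is at (622,222). Yellow's heads are at (301,224) and (322,400); green's are at (493,239) and (480,416). The lock bar stands nearly upright. I'll fit the rack and dumbbell poses from these.

```bash
cat > fit.py <<'E'
from h import *
from scipy.optimize import least_squares
T=optics.camera('top');S=optics.camera('scene')
t=lambda u,v:((u+.5)/6-.5+260,(v+.5)/6-.5+145)
s=lambda u,v:((u+.5)/3.7-.5+250,(v+.5)/3.7-.5+115)
obs=[(T,t(72,494),(-125,172,0)),(T,t(676,490),(-125,-172,0)),(T,t(665,91),(97,-172,65)),(T,t(622,222),(17,-139,75)),
(S,s(40,420),(-125,-172,20)),(S,s(190,585),(105,-172,0)),(S,s(497,402),(105,172,0)),(S,s(492,355),(97,172,65))]
def W(p,q):
    c,n=np.cos(p[2]),np.sin(p[2]);return np.array([p[0]+c*q[0]/1e3-n*q[1]/1e3,p[1]+n*q[0]/1e3+c*q[1]/1e3,q[2]/1e3])
f=lambda p:np.concatenate([proj(c,W(p,q))-o for c,o,q in obs])
r=least_squares(f,[.57,0,0],loss='soft_l1');p=r.x
if __name__=='__main__':
    print('rack',p[:2].round(4),np.degrees(p[2]),f(p).round(1).reshape(-1,2).tolist())
    R=np.array([[np.cos(p[2]),np.sin(p[2])],[-np.sin(p[2]),np.cos(p[2])]])
    rngs=dict(green=(40,85),yellow=(22,35),blue=(100,125))
    im=T['color'];hsv=cv2.cvtColor(im,cv2.COLOR_BGR2HSV)
    for k,(a,b) in rngs.items():
        m=cv2.inRange(hsv,(a,120,60),(b,255,255));m[:150]=0;m[235:]=0;m[:,:270]=0;m[:,375:]=0
        n,_,st,ce=cv2.connectedComponentsWithStats(m)
        i=[j for j in range(1,n) if st[j,4]>40];
        P=[R@(atz(T,*ce[j],.052)[:2]-p[:2])*1e3 for j in i]
        P.sort(key=lambda q:-q[0]);
        if len(P)==2:d=P[0]-P[1];print(k,((P[0]+P[1])/2).round(1),np.degrees(np.arctan2(d[1],d[0])).round(1),np.linalg.norm(d).round(1), 'world',W(p,list((P[0]+P[1])/2)+[44]).round(4))
        else: print(k,P,st)
    for q in [(17,160,63),(17,160,366),(17,-139,73),(17,122,44)]: print(q,W(p,q).round(3),proj(S,W(p,q)).round(0),proj(T,W(p,q)).round(0))
    for u,v in[(408,45)]: print('bar tip px',s(u,v))
E
python3 fit.py
```

```text
rack [ 0.5509 -0.0438] 1.7276151823455301 [[-0.6, 2.7], [0.4, 0.9], [1.4, -1.2], [0.1, -0.1], [-0.9, -1.9], [0.2, 1.2], [0.6, 1.0], [2.2, -2.1]]
green [-36.2 -63.7] -6.5 101.2 world [ 0.5167 -0.1086  0.044 ]
yellow [-24.5  33.7] 5.6 101.4 world [ 0.5254 -0.0109  0.044 ]
blue [ 20.  116.5] -5.3 100.8 world [0.5674 0.0732 0.044 ]
(17, 160, 63) [0.563 0.117 0.063] [365. 198.] [273. 184.]
(17, 160, 366) [0.563 0.117 0.366] [373. 117.] [265. 160.]
(17, -139, 73) [ 0.572 -0.182  0.073] [292. 235.] [363. 182.]
(17, 122, 44) [0.564 0.079 0.044] [357. 207.] [285. 185.]
bar tip px (359.9054054054054, 126.79729729729729)
```

```bash
python3 - <<'E'
from fit import *
f2=lambda p:np.concatenate([proj(c,W(p,q)+[0,0,p[3]])-o for c,o,q in obs])
r=least_squares(f2,[.55,-.04,0.03,0],loss='soft_l1');print(r.x.round(4),np.degrees(r.x[2]),r.fun.round(1).reshape(-1,2).tolist())
for cc in(T,S):
  g=lambda p:np.concatenate([proj(c,W(p,q))-o for c,o,q in obs if c is cc])
  r=least_squares(g,[.55,-.04,0.03]);print(r.x.round(4),np.degrees(r.x[2]),r.fun.round(1).reshape(-1,2).tolist())
E
```

```text
[ 0.5507 -0.0437  0.0329 -0.0046] 1.8827420724946624 [[-0.5, 3.1], [0.3, 1.0], [1.1, -0.8], [-0.1, 0.1], [-0.7, -0.8], [0.4, 2.2], [0.4, 1.8], [2.0, -1.2]]
[ 0.554  -0.0432  0.0166] 0.9488481976913291 [[-1.3, 1.1], [-0.3, 0.7], [1.6, -1.4], [-0.1, -0.5]]
[ 0.5507 -0.046   0.0369] 2.1166471417047212 [[-1.5, -1.3], [-0.0, 1.6], [-0.0, 0.9], [1.6, -2.2]]
```

```bash
cat > plan.py <<'E'
import sys; from h import *
# args: x y z [angle of tool y in world deg]; prints yaw units, then slide units after that yaw
s=sensors.read_state();R=np.array(s['ee_rot']);p=np.array(s['ee_pos'])
a=[float(v) for v in sys.argv[1:]];cur=np.degrees(np.arctan2(R[1,1],R[0,1]));ang=a[3] if len(a)>3 else cur
d=(ang-cur+90)%180-90;q=-np.radians(d)/.12
c,n=np.cos(np.radians(d)),np.sin(np.radians(d));R2=np.array([[c,-n,0],[n,c,0],[0,0,1]])@R
sl=R2.T@(np.array(a[:3])-p)/.3
print('t',round(s['clock'],2),'p',p.round(4),'ang',cur.round(2),'j6',round(s['joint_positions'][5],1),'w',round(s['gripper_width'],4),'F',np.round(s['contact_force'],1))
print('yaw',q.round(2),'slide',sl.round(3),'rows',np.ceil(np.linalg.norm(sl)/.135))
E
python3 -m handwheel '[{"jaw":1,"slide":[0,0,-0.12],"yaw":0},{"jaw":1,"slide":[0,0,-0.12],"yaw":0},{"jaw":1,"slide":[0,0,-0.12],"yaw":-0.8},{"jaw":1,"slide":[0,0,-0.12],"yaw":-0.9},{"jaw":1,"slide":[0,0,-0.12],"yaw":-0.9},{"jaw":1,"slide":[0,0,-0.12],"yaw":-0.9},{"jaw":1,"slide":[0,0,0],"yaw":-0.86}]' 20
python3 plan.py 0.525 -0.011 0.45 97.3
```

```text
clock: 0.88
ee_pos: [0.2577, 0.6236, 0.4597]
ee_rot: [[-0.991, -0.136, 0.004], [-0.136, 0.991, 0.008], [-0.005, 0.007, -1.0]]
contact_force: [-0.2, 0.8, 1.0]
gripper_width: 0.0929
grip_force: 0.0
t 0.88 p [0.2577 0.6236 0.4597] ang 97.84 j6 -32.5 w 0.0929 F [-0.2  0.8  1. ]
yaw 0.08 slide [-0.615 -2.211  0.019] rows 18.0
```

```bash
python3 -m handwheel '[{"jaw":1,"slide":[-0.034,-0.12,0],"yaw":0},{"jaw":1,"slide":[-0.034,-0.12,0],"yaw":0},{"jaw":1,"slide":[-0.034,-0.12,0],"yaw":0},{"jaw":1,"slide":[-0.034,-0.12,0],"yaw":0},{"jaw":1,"slide":[-0.034,-0.12,0],"yaw":0},{"jaw":1,"slide":[-0.034,-0.12,0],"yaw":0},{"jaw":1,"slide":[-0.034,-0.12,0],"yaw":0},{"jaw":1,"slide":[-0.034,-0.12,0],"yaw":0},{"jaw":1,"slide":[-0.034,-0.12,0],"yaw":0}]'
python3 -m handwheel '[{"jaw":1,"slide":[-0.034,-0.12,0],"yaw":0},{"jaw":1,"slide":[-0.034,-0.12,0],"yaw":0},{"jaw":1,"slide":[-0.034,-0.12,0],"yaw":0},{"jaw":1,"slide":[-0.034,-0.12,0],"yaw":0},{"jaw":1,"slide":[-0.034,-0.12,0],"yaw":0},{"jaw":1,"slide":[-0.034,-0.12,0],"yaw":0},{"jaw":1,"slide":[-0.034,-0.12,0],"yaw":0},{"jaw":1,"slide":[-0.034,-0.12,0],"yaw":0},{"jaw":1,"slide":[0,0,0],"yaw":0}]'
python3 plan.py 0.525 -0.011 0.048 97.3
```

```text
clock: 1.63
ee_pos: [0.3914, 0.3129, 0.4518]
ee_rot: [[-0.991, -0.131, 0.0], [-0.131, 0.991, 0.0], [-0.0, 0.0, -1.0]]
contact_force: [0.4, -0.3, 0.3]
gripper_width: 0.0926
grip_force: 0.0
clock: 2.38
ee_pos: [0.5114, 0.0352, 0.4507]
ee_rot: [[-0.992, -0.127, -0.001], [-0.127, 0.992, -0.001], [0.001, -0.001, -1.0]]
contact_force: [0.2, 0.7, -0.1]
gripper_width: 0.0928
grip_force: 0.0
t 2.38 p [0.5114 0.0352 0.4507] ang 97.28 j6 -96.2 w 0.0928 F [ 0.2  0.7 -0.1]
yaw -0.0 slide [-0.027 -0.157  1.343] rows 11.0
```

```bash
python3 - <<'E'
s=open('plan.py').read()
s=s.replace("ang=a[3] if len(a)>3 else cur","ang=a[3]+1.5 if len(a)>3 else cur")
s=s.replace("d=(ang-cur+90)%180-90","d=(ang-cur+180)%360-180;th=np.radians(1.5);RR=np.array([[np.cos(th),-np.sin(th)],[np.sin(th),np.cos(th)]]);o=np.array([.552,-.044]);a[:2]=o+RR@(np.array(a[:2])/1e3);a[2]/=1e3")
s+="print('rack mm',(RR.T@(p[:2]-o)*1e3).round(1),(p[2]*1e3).round(1),'rackang',(cur-1.5).round(2))\n"
open('plan.py','w').write(s)
E
python3 -m handwheel '[{"jaw":0.75,"slide":[0,0,0.05],"yaw":0.99},{"jaw":0.75,"slide":[0,0,0.05],"yaw":0.99},{"jaw":0.75,"slide":[0,0,0.05],"yaw":0.99},{"jaw":0.75,"slide":[0,0,0],"yaw":0.99},{"jaw":0.75,"slide":[0,0,0],"yaw":0.99},{"jaw":0.75,"slide":[0,0,0],"yaw":0.99},{"jaw":0.75,"slide":[0,0,0],"yaw":0.99},{"jaw":0.75,"slide":[0,0,0],"yaw":0.99},{"jaw":0.75,"slide":[0,0,0],"yaw":0.99},{"jaw":0.75,"slide":[0,0,0],"yaw":0.99},{"jaw":0.75,"slide":[0,0,0],"yaw":0.99},{"jaw":0.75,"slide":[0,0,0],"yaw":0.99}]'
python3 -m handwheel '[{"jaw":0.75,"slide":[0,0,0],"yaw":0.99},{"jaw":0.75,"slide":[0,0,0],"yaw":0.99},{"jaw":0.75,"slide":[0,0,0],"yaw":0}]'
python3 plan.py -24 -16 50 0
```

```text
clock: 3.38
ee_pos: [0.5097, 0.0401, 0.4067]
ee_rot: [[-0.268, 0.964, 0.0], [0.964, 0.268, 0.0], [-0.0, 0.0, -1.0]]
contact_force: [0.9, -0.4, 0.3]
gripper_width: 0.0698
grip_force: 0.0
clock: 3.63
ee_pos: [0.5097, 0.0401, 0.4067]
ee_rot: [[-0.033, 0.999, 0.0], [0.999, 0.033, 0.0], [0.0, 0.0, -1.0]]
contact_force: [0.2, 0.5, -0.1]
gripper_width: 0.07
grip_force: 0.0
t 3.63 p [0.5097 0.0401 0.4067] ang 1.89 j6 -0.3 w 0.07 F [ 0.2  0.5 -0.1]
yaw 0.06 slide [-0.337  0.053  1.189] rows 10.0
rack mm [-40.   85.1] 406.7 rackang 0.39
```

```bash
python3 -m handwheel '[{"jaw":0.75,"slide":[-0.112,0.018,0],"yaw":0.06},{"jaw":0.75,"slide":[-0.112,0.018,0],"yaw":0},{"jaw":0.75,"slide":[-0.112,0.018,0],"yaw":0},{"jaw":0.75,"slide":[0,0,0.12],"yaw":0},{"jaw":0.75,"slide":[0,0,0.12],"yaw":0},{"jaw":0.75,"slide":[0,0,0.12],"yaw":0},{"jaw":0.75,"slide":[0,0,0.12],"yaw":0},{"jaw":0.75,"slide":[0,0,0.12],"yaw":0},{"jaw":0.75,"slide":[0,0,0.12],"yaw":0},{"jaw":0.75,"slide":[0,0,0.12],"yaw":0},{"jaw":0.75,"slide":[0,0,0.08],"yaw":0},{"jaw":0.75,"slide":[0,0,0],"yaw":0}]'
python3 plan.py -24 -16 50 0; python3 - <<'E'
from h import *
c=cam('scene');b=c['color'][115:275,250:390];a=cam('top')['color'][125:255,240:400]
b=cv2.resize(b,None,fx=3,fy=3,interpolation=2);a=cv2.resize(a,(590,480),interpolation=2)[:,:370]
cv2.imwrite('pics/p1.png',np.hstack([b,a]))
E
```

```text
clock: 4.63
ee_pos: [0.5273, -0.0598, 0.1254]
ee_rot: [[-0.036, 0.999, -0.007], [0.999, 0.036, 0.001], [0.001, -0.007, -1.0]]
contact_force: [-0.7, -0.1, -0.3]
gripper_width: 0.0695
grip_force: 0.0
t 4.63 p [ 0.5273 -0.0598  0.1254] ang 2.06 j6 -11.3 w 0.0695 F [-0.7 -0.1 -0.3]
yaw 0.08 slide [-0.003  0.005  0.251] rows 2.0
rack mm [-25.1 -15.2] 125.4 rackang 0.56
```

View pics/p1.png

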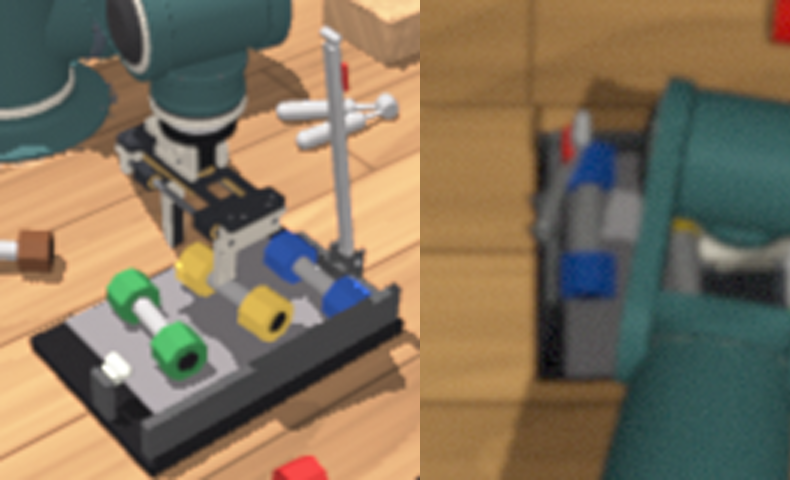

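The view shows the fingers above the gap between green and yellow, with the bar well clear. I'll descend and square yellow by pushing it +y.

```bash
python3 -m handwheel '[{"jaw":0.75,"slide":[0,0,0.08],"yaw":0.08},{"jaw":0.75,"slide":[0,0,0.08],"yaw":0},{"jaw":0.75,"slide":[0,0,0.06],"yaw":0},{"jaw":0.75,"slide":[0,0,0.03],"yaw":0},{"jaw":0.75,"slide":[0,0,0],"yaw":0}]'
python3 plan.py -24 -16 50 0;
python3 -m handwheel '[{"jaw":0.75,"slide":[0.03,0,0],"yaw":0},{"jaw":0.75,"slide":[0.03,0,0],"yaw":0},{"jaw":0.75,"slide":[0.03,0,0],"yaw":0}]'
python3 plan.py -24 33 50 0;
```

```text
clock: 5.15
ee_pos: [0.5297, -0.0603, 0.0558]
ee_rot: [[-0.023, 1.0, -0.0], [1.0, 0.023, 0.0], [0.0, -0.0, -1.0]]
contact_force: [-0.5, -0.4, 0.9]
gripper_width: 0.0696
grip_force: 0.0
t 5.15 p [ 0.5297 -0.0603  0.0558] ang 1.34 j6 -10.6 w 0.0696 F [-0.5 -0.4  0.9]
yaw -0.02 slide [-0.001 -0.004  0.019] rows 1.0
rack mm [-22.8 -15.7] 55.8 rackang -0.16
clock: 5.4
ee_pos: [0.5297, -0.0328, 0.0576]
ee_rot: [[-0.022, 1.0, 0.002], [1.0, 0.022, -0.001], [-0.001, 0.002, -1.0]]
contact_force: [-0.9, -4.8, 3.1]
gripper_width: 0.0697
grip_force: 2.7
t 5.4 p [ 0.5297 -0.0328  0.0576] ang 1.28 j6 -7.5 w 0.0697 F [-0.9 -4.8  3.1]
yaw -0.03 slide [ 0.071 -0.007  0.025] rows 1.0
rack mm [-22.   11.8] 57.6 rackang -0.22
```

```bash

python3 -m handwheel '[{"jaw":0.75,"slide":[0.02,0,0.006],"yaw":0},{"jaw":0.75,"slide":[0.02,0,0.006],"yaw":0},{"jaw":0.75,"slide":[0.016,0,0.006],"yaw":0},{"jaw":0.75,"slide":[0.01,0,0],"yaw":0},{"jaw":0.75,"slide":[0,0,0],"yaw":0}]'
python3 plan.py -24 33 50 0;
python3 -m handwheel '[{"jaw":0.75,"slide":[-0.05,0,0],"yaw":0},{"jaw":0.3,"slide":[0,0,-0.11],"yaw":0},{"jaw":0,"slide":[0,0,-0.11],"yaw":0},{"jaw":0,"slide":[0,-0.1,-0.11],"yaw":0},{"jaw":0,"slide":[0,-0.13,0],"yaw":0},{"jaw":0,"slide":[0,-0.13,0],"yaw":0},{"jaw":0,"slide":[0,0,0],"yaw":0}]'
python3 plan.py -122 66 52 0;
```

```text
clock: 5.82
ee_pos: [0.5291, -0.0126, 0.0513]
ee_rot: [[-0.023, 1.0, 0.002], [1.0, 0.023, -0.0], [-0.0, 0.002, -1.0]]
contact_force: [1.1, -1.1, 1.8]
gripper_width: 0.07
grip_force: 0.1
t 5.82 p [ 0.5291 -0.0126  0.0513] ang 1.32 j6 -5.4 w 0.07 F [ 1.1 -1.1  1.8]
yaw -0.03 slide [ 0.003 -0.006  0.004] rows 1.0
rack mm [-22.1  32. ] 51.3 rackang -0.18
clock: 6.4
ee_pos: [0.4188, -0.0302, 0.1484]
ee_rot: [[-0.023, 1.0, 0.003], [1.0, 0.023, 0.0], [0.0, 0.003, -1.0]]
contact_force: [-0.6, 0.4, -0.2]
gripper_width: 0.0342
grip_force: 0.0
t 6.4 p [ 0.4188 -0.0302  0.1484] ang 1.31 j6 -8.9 w 0.0342 F [-0.6  0.4 -0.2]
yaw -0.03 slide [0.162 0.035 0.322] rows 3.0
rack mm [-132.8   17.3] 148.4 rackang -0.19
```

```bash

python3 -m handwheel '[{"jaw":0,"slide":[0,-0.1,0],"yaw":0},{"jaw":0,"slide":[0,-0.13,0],"yaw":0},{"jaw":0,"slide":[0,-0.1,0],"yaw":0},{"jaw":0,"slide":[0,0,0],"yaw":0}]'
python3 fit.py | grep -v '('; python3 - <<'E'
from h import *
b=cam('scene')['color'][115:275,250:390];a=cam('top')['color'][125:255,240:400]
b=cv2.resize(b,None,fx=3,fy=3,interpolation=2);a=cv2.resize(a,(590,480),interpolation=2)[:,:370]
cv2.imwrite('pics/p2.png',np.hstack([b,a]))
E
```

```text
clock: 6.73
ee_pos: [0.3211, -0.0326, 0.148]
ee_rot: [[-0.023, 1.0, 0.003], [1.0, 0.023, -0.0], [-0.0, 0.003, -1.0]]
contact_force: [0.5, -0.6, -0.2]
gripper_width: 0.008
grip_force: 0.0
rack [ 0.5509 -0.0438] 1.7276151823455301 [[-0.6, 2.7], [0.4, 0.9], [1.4, -1.2], [0.1, -0.1], [-0.9, -1.9], [0.2, 1.2], [0.6, 1.0], [2.2, -2.1]]
green [-36.1 -63.6] -6.5 101.5 world [ 0.5168 -0.1085  0.044 ]
yellow [-21.9  68.1] -0.3 101.5 world [0.527  0.0236 0.044 ]
blue [ 19.3 116.5] -4.9 102.4 world [0.5667 0.0732 0.044 ]
```

View pics/p2.png

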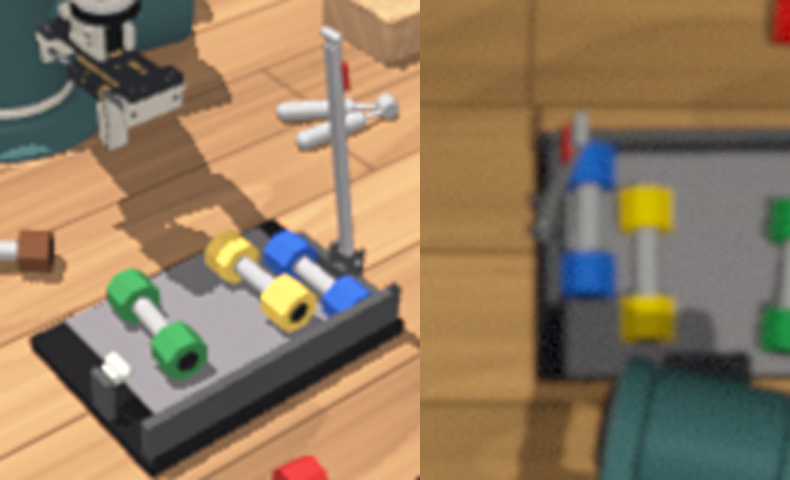

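The view shows yellow square and about 6 mm short of blue, still pulled forward by about 40 mm. I'll push it on its front end.

```bash
python3 plan.py -125 68 52 0; python3 - <<'E'
import numpy as np;from h import *
print(sensors.read_state()['ee_pos'])
E
```

```text
t 6.93 p [ 0.3245 -0.0329  0.1473] ang 1.29 j6 -11.6 w 0.0006 F [-0.7  0.3 -0.1]
yaw -0.03 slide [0.17  0.34  0.318] rows 4.0
rack mm [-227.1   17.1] 147.3 rackang -0.21
[ 0.32453146 -0.03286358  0.14733023]
```

```bash
python3 -m handwheel '[{"jaw":0,"slide":[0.085,0.09,0],"yaw":0},{"jaw":0,"slide":[0.085,0.09,0],"yaw":0},{"jaw":0,"slide":[0,0.12,0.05],"yaw":0},{"jaw":0,"slide":[0,0.03,0.1],"yaw":0},{"jaw":0,"slide":[0,0,0.1],"yaw":0},{"jaw":0,"slide":[0,0,0.065],"yaw":0},{"jaw":0,"slide":[0,0,0],"yaw":0}]'
python3 plan.py -70 68 52 0
python3 -m handwheel '[{"jaw":0,"slide":[0,0.03,0],"yaw":0},{"jaw":0,"slide":[0,0.03,0],"yaw":0},{"jaw":0,"slide":[0,0.03,0],"yaw":0},{"jaw":0,"slide":[0,0.03,0],"yaw":0}]'
python3 plan.py -70 68 52 0
```

```text
clock: 7.52
ee_pos: [0.4202, 0.0206, 0.0476]
ee_rot: [[-0.023, 1.0, -0.008], [1.0, 0.023, 0.0], [0.0, -0.008, -1.0]]
contact_force: [-0.3, 0.3, -1.5]
gripper_width: 0.0006
grip_force: 0.0
t 7.52 p [0.4202 0.0206 0.0476] ang 1.31 j6 -2.0 w 0.0006 F [-0.3  0.3 -1.5]
yaw -0.03 slide [ 0.     0.2   -0.016] rows 2.0
rack mm [-130.1   68. ] 47.6 rackang -0.19
clock: 7.85
ee_pos: [0.4593, 0.0209, 0.0541]
ee_rot: [[-0.022, 1.0, 0.001], [1.0, 0.022, -0.0], [-0.0, 0.001, -1.0]]
contact_force: [-10.3, 0.3, 9.3]
gripper_width: 0.0005
grip_force: 5.2
t 7.85 p [0.4593 0.0209 0.0541] ang 1.27 j6 -1.8 w 0.0005 F [-10.3   0.3   9.3]
yaw -0.03 slide [0.002 0.07  0.007] rows 1.0
rack mm [-90.9  67.3] 54.1 rackang -0.23
```

```bash
python3 -m handwheel '[{"jaw":0,"slide":[0,0.02,0],"yaw":0},{"jaw":0,"slide":[0,0.02,0],"yaw":0},{"jaw":0,"slide":[0,0.015,0],"yaw":0},{"jaw":0,"slide":[0,0,0],"yaw":0}]'
python3 plan.py -70 68 52 0
python3 -m handwheel '[{"jaw":0,"slide":[0,0.01,0],"yaw":0},{"jaw":0,"slide":[0,0.01,0],"yaw":0}]'
python3 plan.py -70 68 52 0;  python3 fit.py | grep -v '('
```

```text
clock: 8.18
ee_pos: [0.4761, 0.0212, 0.054]
ee_rot: [[-0.022, 1.0, 0.002], [1.0, 0.022, 0.0], [-0.0, 0.002, -1.0]]
contact_force: [0.4, 0.9, -0.9]
gripper_width: 0.0004
grip_force: 0.0
t 8.18 p [0.4761 0.0212 0.054 ] ang 1.27 j6 -1.8 w 0.0004 F [ 0.4  0.9 -0.9]
yaw -0.03 slide [0.003 0.014 0.007] rows 1.0
rack mm [-74.2  67.2] 54.0 rackang -0.23
clock: 8.35
ee_pos: [0.4808, 0.0214, 0.0538]
ee_rot: [[-0.022, 1.0, 0.0], [1.0, 0.022, -0.0], [-0.0, 0.0, -1.0]]
contact_force: [-9.4, 0.1, 8.1]
gripper_width: 0.0006
grip_force: 5.1
t 8.35 p [0.4808 0.0214 0.0538] ang 1.27 j6 -1.8 w 0.0006 F [-9.4  0.1  8.1]
yaw -0.03 slide [ 0.003 -0.002  0.006] rows 1.0
rack mm [-69.4  67.2] 53.8 rackang -0.23
rack [ 0.5509 -0.0438] 1.7276151823455301 [[-0.6, 2.7], [0.4, 0.9], [1.4, -1.2], [0.1, -0.1], [-0.9, -1.9], [0.2, 1.2], [0.6, 1.0], [2.2, -2.1]]
green [-36.1 -63.5] -6.5 101.3 world [ 0.5168 -0.1084  0.044 ]
 [   294    164     15     12    168]]
 [   281    163     12     13    124]]
```

```bash
for i in 1 2 ; do python3 -m handwheel '[{"jaw":0,"slide":[0,0.008,0],"yaw":0},{"jaw":0,"slide":[0,0,0],"yaw":0}]' | grep -E 'ee_pos|contact'; done; python3 plan.py -70 68 52 0
```

```text
ee_pos: [0.4833, 0.0214, 0.0535]
contact_force: [-4.5, 0.6, 5.1]
ee_pos: [0.4857, 0.0215, 0.0534]
contact_force: [-3.5, 0.6, 3.9]
t 8.78 p [0.4857 0.0215 0.0534] ang 1.27 j6 -1.7 w 0.0001 F [-3.5  0.6  3.9]
yaw -0.03 slide [ 0.003 -0.018  0.005] rows 1.0
rack mm [-64.6  67.2] 53.4 rackang -0.23
```

```bash
for i in 1 2 3; do python3 -m handwheel '[{"jaw":0,"slide":[0,0.008,0],"yaw":0},{"jaw":0,"slide":[0,0,0],"yaw":0}]' | grep -E 'ee_pos|contact'; done; python3 plan.py -70 68 52 0
```

```text
ee_pos: [0.4877, 0.0215, 0.0534]
contact_force: [-9.6, -0.7, 8.0]
ee_pos: [0.4879, 0.0216, 0.0534]
contact_force: [-38.2, -0.9, 26.4]
ee_pos: [0.488, 0.0216, 0.0534]
contact_force: [-66.9, -2.2, 45.8]
t 9.28 p [0.488  0.0216 0.0534] ang 1.28 j6 -1.7 w 0.0003 F [-66.9  -2.2  45.8]
yaw -0.03 slide [ 0.003 -0.026  0.005] rows 1.0
rack mm [-62.3  67.2] 53.4 rackang -0.22
```

```bash
python3 -m handwheel '[{"jaw":0,"slide":[0,-0.05,0],"yaw":0},{"jaw":0,"slide":[0,-0.1,0],"yaw":0},{"jaw":0,"slide":[0,0,-0.1],"yaw":0},{"jaw":0.3,"slide":[0,0,-0.12],"yaw":0},{"jaw":0.75,"slide":[0,0,-0.12],"yaw":0},{"jaw":0.75,"slide":[-0.12,0,0],"yaw":0},{"jaw":0.75,"slide":[-0.12,0,0],"yaw":0},{"jaw":0.75,"slide":[-0.12,0,0],"yaw":0},{"jaw":0.75,"slide":[-0.12,0,0],"yaw":0},{"jaw":0.75,"slide":[-0.12,0,0],"yaw":0}]' | grep contact
python3 plan.py -36 -114 52 0
```

```text
contact_force: [0.8, 0.9, -0.4]
t 10.12 p [ 0.4515 -0.1613  0.1555] ang 1.28 j6 -24.0 w 0.0426 F [ 0.8  0.9 -0.4]
yaw -0.03 slide [0.002 0.224 0.346] rows 4.0
rack mm [-103.5 -114.6] 155.5 rackang -0.22
```

```bash
python3 -m handwheel '[{"jaw":0.75,"slide":[0,0.11,0],"yaw":0},{"jaw":0.75,"slide":[0,0.11,0],"yaw":0},{"jaw":0.75,"slide":[0,0,0.03],"yaw":0},{"jaw":0.75,"slide":[0,0,0.1],"yaw":0},{"jaw":0.75,"slide":[0,0,0.1],"yaw":0},{"jaw":0.75,"slide":[0,0,0.1],"yaw":0},{"jaw":0.75,"slide":[0,0,0.02],"yaw":0},{"jaw":0.75,"slide":[0,0,0],"yaw":0}]' | grep contact
python3 plan.py -36 -68 52 0;
python3 -m handwheel '[{"jaw":0.75,"slide":[0.03,0,0],"yaw":0},{"jaw":0.75,"slide":[0.03,0,0],"yaw":0},{"jaw":0.75,"slide":[0.03,0,0],"yaw":0},{"jaw":0.75,"slide":[0.03,0,0],"yaw":0},{"jaw":0.75,"slide":[0.02,0,0],"yaw":0},{"jaw":0.75,"slide":[0.015,0,0],"yaw":0},{"jaw":0.75,"slide":[0,0,0],"yaw":0}]' | grep contact
python3 plan.py -36 -68 52 0;
```

```text
contact_force: [-0.1, -0.1, -0.0]
t 10.78 p [ 0.5166 -0.1576  0.0482] ang 1.28 j6 -20.9 w 0.0698 F [-0.1 -0.1 -0. ]
yaw -0.03 slide [ 0.149  0.008 -0.012] rows 2.0
rack mm [ -38.4 -112.6] 48.2 rackang -0.22
contact_force: [-1.0, -0.4, 0.7]
t 11.37 p [ 0.5166 -0.1103  0.0506] ang 1.33 j6 -16.1 w 0.0697 F [-1.  -0.4  0.7]
yaw -0.02 slide [-0.009  0.004 -0.005] rows 1.0
rack mm [-37.1 -65.4] 50.6 rackang -0.17
```

```bash
python3 -m handwheel '[{"jaw":0.75,"slide":[-0.05,0,0],"yaw":0},{"jaw":0.6,"slide":[0,0,-0.11],"yaw":0},{"jaw":0,"slide":[0,0,-0.12],"yaw":0},{"jaw":0,"slide":[0,-0.05,-0.12],"yaw":0},{"jaw":0,"slide":[0.02,-0.12,0],"yaw":0},{"jaw":0,"slide":[0.02,-0.12,0],"yaw":0},{"jaw":0,"slide":[0.02,-0.12,0],"yaw":0},{"jaw":0,"slide":[0.02,-0.12,0],"yaw":0},{"jaw":0,"slide":[0,0,0],"yaw":0}]' | grep contact
python3 fit.py | grep -v '('; python3 plan.py -130 -29 54 0
```

```text
contact_force: [-0.5, 0.8, -0.3]
rack [ 0.5509 -0.0438] 1.7276151823455301 [[-0.6, 2.7], [0.4, 0.9], [1.4, -1.2], [0.1, -0.1], [-0.9, -1.9], [0.2, 1.2], [0.6, 1.0], [2.2, -2.1]]
 [   323    180     14     12    137]
 [   338    214      1      1      1]]
yellow [20.7 66.6] -1.1 102.7 world [0.5696 0.0234 0.044 ]
blue [ 19.9 116.3] -5.1 101.0 world [0.5673 0.073  0.044 ]
t 12.22 p [ 0.3566 -0.1054  0.1554] ang 1.27 j6 -21.7 w 0.0128 F [ 0.1 -0.7  0.1]
yaw -0.03 slide [0.091 0.222 0.339] rows 4.0
rack mm [-196.9  -56.3] 155.4 rackang -0.23
```

```bash
python3 -m handwheel '[{"jaw":0,"slide":[0.045,0.1,0],"yaw":0},{"jaw":0,"slide":[0.046,0.1,0],"yaw":0},{"jaw":0,"slide":[0,0.02,0.05],"yaw":0},{"jaw":0,"slide":[0,0,0.1],"yaw":0},{"jaw":0,"slide":[0,0,0.1],"yaw":0},{"jaw":0,"slide":[0,0,0.08],"yaw":0},{"jaw":0,"slide":[0,0,0],"yaw":0}]' | grep contact
python3 plan.py -65 -29 52 0
python3 -m handwheel '[{"jaw":0,"slide":[0,0.03,0],"yaw":0},{"jaw":0,"slide":[0,0.03,0],"yaw":0},{"jaw":0,"slide":[0,0.03,0],"yaw":0},{"jaw":0,"slide":[0,0.025,0],"yaw":0},{"jaw":0,"slide":[0,0.02,0],"yaw":0},{"jaw":0,"slide":[0,0.02,0],"yaw":0},{"jaw":0,"slide":[0,0.015,0],"yaw":0},{"jaw":0,"slide":[0,0.015,0],"yaw":0},{"jaw":0,"slide":[0,0.01,0],"yaw":0},{"jaw":0,"slide":[0,0,0],"yaw":0}]' |grep contact
python3 plan.py -62 -29 52 0
```

```text
contact_force: [-0.2, -0.6, -2.1]
t 12.8 p [ 0.4208 -0.0762  0.0504] ang 1.31 j6 -15.0 w 0.0006 F [-0.2 -0.6 -2.1]
yaw -0.03 slide [-0.001  0.223 -0.007] rows 2.0
rack mm [-132.   -28.7] 50.4 rackang -0.19
contact_force: [-1.3, 0.6, 1.0]
t 13.63 p [ 0.4825 -0.0759  0.057 ] ang 1.28 j6 -13.2 w 0.0004 F [-1.3  0.6  1. ]
yaw -0.03 slide [0.004 0.028 0.017] rows 1.0
rack mm [-70.3 -30.1] 57.0 rackang -0.22
```

```bash
python3 -m handwheel '[{"jaw":0,"slide":[0,0.01,0.01],"yaw":0},{"jaw":0,"slide":[0,0.01,0.005],"yaw":0},{"jaw":0,"slide":[0,0,0],"yaw":0}]' | grep -E 'ee_pos|contact'; for i in 1 2 3; do python3 -m handwheel '[{"jaw":0,"slide":[0,0.007,0],"yaw":0},{"jaw":0,"slide":[0,0,0],"yaw":0}]' | grep -E 'ee_pos|contact'; done; python3 plan.py -62 -29 52 0
```

```text
ee_pos: [0.488, -0.0758, 0.052]
contact_force: [-3.2, -0.3, 2.4]
ee_pos: [0.4893, -0.0757, 0.052]
contact_force: [-11.5, -0.2, 7.6]
ee_pos: [0.4895, -0.0757, 0.052]
contact_force: [-36.5, -0.4, 22.7]
ee_pos: [0.4896, -0.0757, 0.0519]
contact_force: [-61.6, 0.1, 39.8]
t 14.38 p [ 0.4896 -0.0757  0.0519] ang 1.27 j6 -12.9 w 0.0001 F [-61.6   0.1  39.8]
yaw -0.03 slide [ 0.004  0.004 -0.   ] rows 1.0
rack mm [-63.2 -30.1] 51.9 rackang -0.23
```

```bash
python3 -m handwheel '[{"jaw":0,"slide":[0,-0.05,0],"yaw":0},{"jaw":0,"slide":[0,-0.08,0],"yaw":0},{"jaw":0,"slide":[0,0,-0.1],"yaw":0},{"jaw":0.3,"slide":[0,0,-0.12],"yaw":0},{"jaw":0.75,"slide":[0,0,-0.12],"yaw":0},{"jaw":0.75,"slide":[-0.08,0.09,0],"yaw":0},{"jaw":0.75,"slide":[-0.08,0.1,0],"yaw":0},{"jaw":0.75,"slide":[0,0.12,0],"yaw":0},{"jaw":0.75,"slide":[0,0.08,0],"yaw":0},{"jaw":0.75,"slide":[0,0,0],"yaw":0}]' | grep contact
python3 plan.py 17 -78 50 0
```

```text
contact_force: [0.3, 0.3, 1.4]
t 15.22 p [ 0.5761 -0.1221  0.1531] ang 1.27 j6 -15.7 w 0.0424 F [0.3 0.3 1.4]
yaw -0.03 slide [ 0.002 -0.017  0.344] rows 3.0
rack mm [ 22.1 -78.7] 153.1 rackang -0.23
```

```bash
python3 -m handwheel '[{"jaw":0.75,"slide":[0,-0.02,0],"yaw":0},{"jaw":0.75,"slide":[0,0,0],"yaw":0},{"jaw":0.75,"slide":[0,0,0],"yaw":0},{"jaw":0.75,"slide":[0,0,0.12],"yaw":0},{"jaw":0.75,"slide":[0,0,0.12],"yaw":0},{"jaw":0.75,"slide":[0,0,0.08],"yaw":0},{"jaw":0.75,"slide":[0,0,0.02],"yaw":0},{"jaw":0.75,"slide":[0,0,0],"yaw":0}]' | grep contact
python3 plan.py 17 -12 50 0
python3 -m handwheel '[{"jaw":0.75,"slide":[0.03,0,0],"yaw":0},{"jaw":0.75,"slide":[0.03,0,0],"yaw":0},{"jaw":0.75,"slide":[0.03,0,0],"yaw":0},{"jaw":0.75,"slide":[0.03,0,0],"yaw":0},{"jaw":0.75,"slide":[0.025,0,0],"yaw":0},{"jaw":0.75,"slide":[0.02,0,0],"yaw":0},{"jaw":0.75,"slide":[0.02,0,0],"yaw":0},{"jaw":0.75,"slide":[0.015,0,0],"yaw":0},{"jaw":0.75,"slide":[0,0,0],"yaw":0}]'|grep contact
python3 plan.py 17 -12 50 0
```

```text
contact_force: [0.7, 0.1, 0.3]
t 15.88 p [ 0.5652 -0.1218  0.0502] ang 1.27 j6 -16.0 w 0.0699 F [0.7 0.1 0.3]
yaw -0.03 slide [0.22  0.02  0.001] rows 2.0
rack mm [ 11.1 -78.1] 50.2 rackang -0.23
contact_force: [0.8, -1.1, 1.5]
t 16.63 p [ 0.5657 -0.0612  0.0527] ang 1.3 j6 -10.0 w 0.0694 F [ 0.8 -1.1  1.5]
yaw -0.03 slide [0.019 0.012 0.009] rows 1.0
rack mm [ 13.3 -17.6] 52.7 rackang -0.2
```

```bash
for i in 1 2 3 4; do python3 -m handwheel '[{"jaw":0.75,"slide":[0.012,0,0.002],"yaw":0},{"jaw":0.75,"slide":[0,0,0],"yaw":0}]' | grep -E 'ee_pos|contact'; done; python3 plan.py 17 -12 50 0
```

```text
ee_pos: [0.5657, -0.0588, 0.0523]
contact_force: [0.2, -9.2, 7.4]
ee_pos: [0.5657, -0.0562, 0.0523]
contact_force: [-3.7, -17.0, 14.9]
ee_pos: [0.5657, -0.0541, 0.0522]
contact_force: [-7.3, -31.2, 20.8]
ee_pos: [0.5657, -0.0538, 0.0523]
contact_force: [-9.9, -59.4, 24.5]
t 17.3 p [ 0.5657 -0.0538  0.0523] ang 1.22 j6 -8.6 w 0.07 F [ -9.9 -59.4  24.5]
yaw -0.04 slide [-0.006  0.012  0.008] rows 1.0
rack mm [ 13.5 -10.1] 52.3 rackang -0.28
```

```bash
python3 -m handwheel '[{"jaw":0.75,"slide":[-0.08,0,0],"yaw":0},{"jaw":0.6,"slide":[-0.05,0,0],"yaw":0},{"jaw":0,"slide":[0,0,-0.12],"yaw":0},{"jaw":0,"slide":[0,0,-0.13],"yaw":0},{"jaw":0,"slide":[0,-0.1,-0.08],"yaw":0},{"jaw":0,"slide":[0,-0.13,0],"yaw":0},{"jaw":0,"slide":[0,-0.13,0],"yaw":0},{"jaw":0,"slide":[0,-0.13,0],"yaw":0},{"jaw":0,"slide":[0,-0.13,0],"yaw":0},{"jaw":0,"slide":[0,0,0],"yaw":0}]'|grep contact
python3 fit.py | grep -v '('; python3 plan.py 17 200 400 0; python3 - <<'E'
from h import *
b=cam('scene')['color'][115:275,250:390];a=cam('top')['color'][125:255,240:400]
b=cv2.resize(b,None,fx=3,fy=3,interpolation=2);a=cv2.resize(a,(590,480),interpolation=2)[:,:370]
cv2.imwrite('pics/p3.png',np.hstack([b,a]))
E
```

```text
contact_force: [0.3, 0.8, -0.2]
rack [ 0.5509 -0.0438] 1.7276151823455301 [[-0.6, 2.7], [0.4, 0.9], [1.4, -1.2], [0.1, -0.1], [-0.9, -1.9], [0.2, 1.2], [0.6, 1.0], [2.2, -2.1]]
green [20.2 24. ] -0.7 103.6 world [ 0.5704 -0.0192  0.044 ]
yellow [20.2 70.6] -0.2 102.5 world [0.569  0.0273 0.044 ]
blue [ 19.5 118.8] -4.0 100.7 world [0.5669 0.0755 0.044 ]
t 18.23 p [ 0.3792 -0.0905  0.1489] ang 1.24 j6 -18.4 w 0.0063 F [0.3 0.1 0.1]
yaw -0.04 slide [ 0.806  0.64  -0.835] rows 10.0
rack mm [-174.   -41.9] 148.9 rackang -0.26
```

View pics/p3.png

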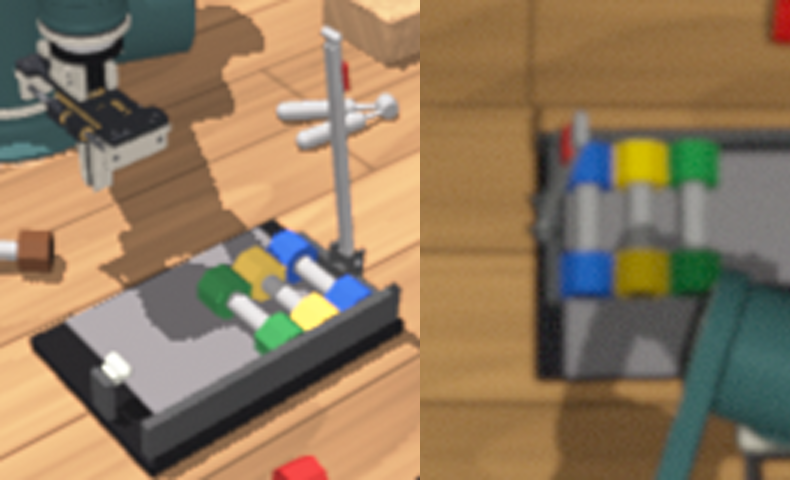

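The row is neat: all three rear ends are at the fence, heads touching, and the bar is still up. Next I'll go over the bar to its +y side and compute the swing path.

```bash
python3 -m handwheel '[{"jaw":0,"slide":[0,0,-0.125],"yaw":0},{"jaw":0,"slide":[0,0,-0.125],"yaw":0},{"jaw":0,"slide":[0,0,-0.125],"yaw":0},{"jaw":0,"slide":[0,0,-0.125],"yaw":0},{"jaw":0,"slide":[0,0,-0.125],"yaw":0},{"jaw":0,"slide":[0,0,-0.125],"yaw":0},{"jaw":0,"slide":[0,0,-0.125],"yaw":0},{"jaw":0,"slide":[0,0,-0.125],"yaw":0},{"jaw":0,"slide":[0,0,0],"yaw":0}]'|grep contact
python3 -m handwheel '[{"jaw":0,"slide":[0.1,0.07,0],"yaw":0},{"jaw":0,"slide":[0.1,0.07,0],"yaw":0},{"jaw":0,"slide":[0.1,0.07,0],"yaw":0},{"jaw":0,"slide":[0.1,0.07,0],"yaw":0},{"jaw":0,"slide":[0.1,0.07,0],"yaw":0},{"jaw":0,"slide":[0.1,0.07,0],"yaw":0},{"jaw":0,"slide":[0.1,0.07,0],"yaw":0},{"jaw":0,"slide":[0.1,0.07,0],"yaw":0},{"jaw":0,"slide":[0.1,0.07,0],"yaw":0},{"jaw":0,"slide":[0,0,0],"yaw":0}]'|grep contact
python3 plan.py 17 185 333 0; python3 - <<'E'
from fit import *
for ph in np.arange(1.3,1.6,.05):
    q=(17,160-303*np.cos(ph),63+303*np.sin(ph));print(ph.round(2),proj(T,W(p,q)).round(1),proj(S,W(p,q)).round(1))
print('obs T (283.5,157.5) S (361,127)')
for ph in np.arange(1.45,-.01,-.1):
    print(ph.round(2),np.round([160-255*np.cos(ph)+9*np.sin(ph)+12,63+255*np.sin(ph)+9*np.cos(ph)+17]))
E
```

```text
contact_force: [0.8, -0.0, 0.7]
contact_force: [-1.9, -0.7, -1.3]
t 19.92 p [0.5662 0.1887 0.4433] ang 1.48 j6 14.5 w 0.0001 F [-1.9 -0.7 -1.3]
yaw -0.0 slide [-0.157 -0.009  0.368] rows 3.0
rack mm [ 20.2 232.3] 443.3 rackang -0.02
1.3 [294.5 160.3] [351.4 129.6]
1.35 [289.1 160.1] [355.4 126.8]
1.4 [283.7 160. ] [359.4 124.2]
1.45 [278.2 159.9] [363.4 121.9]
1.5 [272.6 159.8] [367.4 119.8]
1.55 [267.1 159.9] [371.2 118. ]
1.6 [261.5 160. ] [375.1 116.4]
obs T (283.5,157.5) S (361,127)
1.45 [150. 334.]
1.35 [125. 331.]
1.25 [100. 325.]
1.15 [ 76. 316.]
1.05 [ 53. 306.]
0.95 [ 31. 293.]
0.85 [ 10. 278.]
0.75 [ -8. 260.]
0.65 [-26. 241.]
0.55 [-41. 221.]
0.45 [-54. 199.]
0.35 [-64. 176.]
0.25 [-73. 152.]
0.15 [-79. 127.]
0.05 [-82. 102.]
```

```bash
python3 -m handwheel '[{"jaw":0,"slide":[-0.07,-0.01,0],"yaw":0},{"jaw":0,"slide":[-0.07,0,0.1],"yaw":0},{"jaw":0,"slide":[0,0,0.12],"yaw":0},{"jaw":0,"slide":[0,0,0.12],"yaw":0},{"jaw":0,"slide":[0,0,0.03],"yaw":0},{"jaw":0,"slide":[0,0,0],"yaw":0}]'|grep contact
python3 plan.py 17 125 331 0
python3 -m handwheel '[{"jaw":0,"slide":[-0.05,0,0],"yaw":0},{"jaw":0,"slide":[-0.05,0,0],"yaw":0},{"jaw":0,"slide":[-0.05,0,0],"yaw":0},{"jaw":0,"slide":[-0.05,0,0],"yaw":0},{"jaw":0,"slide":[0,0,0],"yaw":0}]'|grep contact
python3 plan.py 17 100 325 0
```

```text
contact_force: [0.1, 0.1, 0.3]
t 20.52 p [0.5599 0.1408 0.3345] ang 1.24 j6 10.4 w 0.0002 F [0.1 0.1 0.3]
yaw -0.04 slide [-0.199  0.014  0.012] rows 2.0
rack mm [ 12.7 184.6] 334.5 rackang -0.26
contact_force: [0.4, 0.4, 0.1]
t 20.93 p [0.5623 0.0797 0.3398] ang 1.19 j6 4.3 w 0.0006 F [0.4 0.4 0.1]
yaw -0.04 slide [-0.078  0.012  0.049] rows 1.0
rack mm [ 13.5 123.4] 339.8 rackang -0.31
```

```bash
python3 -m handwheel '[{"jaw":0,"slide":[-0.039,0.01,0.025],"yaw":0},{"jaw":0,"slide":[-0.039,0,0.025],"yaw":0},{"jaw":0,"slide":[-0.04,0,0.015],"yaw":0},{"jaw":0,"slide":[-0.04,0,0.015],"yaw":0},{"jaw":0,"slide":[-0.038,0,0.017],"yaw":0},{"jaw":0,"slide":[-0.038,0,0.017],"yaw":0},{"jaw":0,"slide":[-0.036,0,0.022],"yaw":0},{"jaw":0,"slide":[-0.036,0,0.022],"yaw":0},{"jaw":0,"slide":[-0.035,0,0.025],"yaw":0},{"jaw":0,"slide":[-0.035,0,0.025],"yaw":0},{"jaw":0,"slide":[0,0,0],"yaw":0}]'|grep contact
python3 plan.py 17 10 278 0
python3 -c "
from h import *
b=cam('scene')['color'][95:275,230:410];cv2.imwrite('pics/p4.png',cv2.resize(b,None,fx=3,fy=3,interpolation=2))"
```

```text
contact_force: [0.5, -0.5, 0.1]
t 21.85 p [ 0.5668 -0.0331  0.2722] ang 1.2 j6 -7.1 w 0.0007 F [ 0.5 -0.5  0.1]
yaw -0.04 slide [-0.002  0.006 -0.02 ] rows 1.0
rack mm [15.1 10.5] 272.2 rackang -0.3
```

View pics/p4.png

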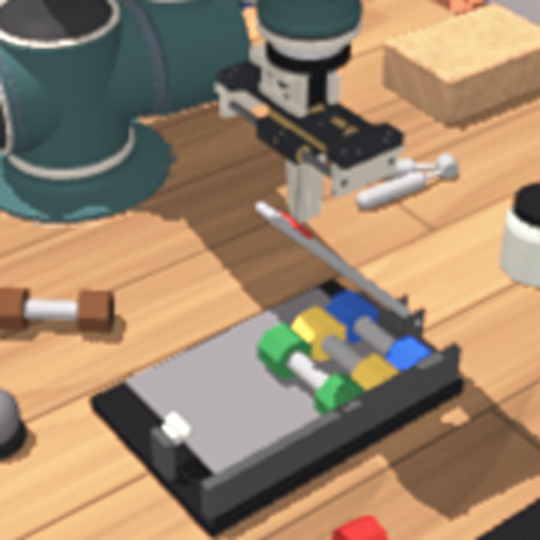

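The bar is following, with the fingertips on the red pad and the row intact. I'll continue along the arc.

```bash
python3 -m handwheel '[{"jaw":0,"slide":[-0.03,0,0.02],"yaw":0},{"jaw":0,"slide":[-0.03,0,0.02],"yaw":0},{"jaw":0,"slide":[-0.03,0,0.031],"yaw":0},{"jaw":0,"slide":[-0.03,0,0.031],"yaw":0},{"jaw":0,"slide":[-0.025,0,0.033],"yaw":0},{"jaw":0,"slide":[-0.025,0,0.033],"yaw":0},{"jaw":0,"slide":[-0.022,0,0.036],"yaw":0},{"jaw":0,"slide":[-0.022,0,0.036],"yaw":0},{"jaw":0,"slide":[-0.016,0,0.038],"yaw":0},{"jaw":0,"slide":[-0.016,0,0.038],"yaw":0},{"jaw":0,"slide":[-0.015,0,0.04],"yaw":0},{"jaw":0,"slide":[-0.015,0,0.04],"yaw":0}]'|grep contact
python3 -m handwheel '[{"jaw":0,"slide":[-0.01,0,0.025],"yaw":0},{"jaw":0,"slide":[-0.01,0,0.025],"yaw":0},{"jaw":0,"slide":[-0.005,0,0.025],"yaw":0},{"jaw":0,"slide":[0,0,0],"yaw":0}]'|grep contact
python3 plan.py 17 -83 89 0
```

```text
contact_force: [0.6, 0.3, -0.4]
contact_force: [-0.4, 1.0, 0.7]
t 23.23 p [ 0.5688 -0.1217  0.1314] ang 1.26 j6 -15.9 w 0.0004 F [-0.4  1.   0.7]
yaw -0.03 slide [-0.016  0.008  0.141] rows 2.0
rack mm [ 14.7 -78.1] 131.4 rackang -0.24
```

```bash
python3 -m handwheel '[{"jaw":0,"slide":[-0.01,0.006,0.025],"yaw":0},{"jaw":0,"slide":[-0.01,0,0.025],"yaw":0},{"jaw":0,"slide":[0,0,0.025],"yaw":0},{"jaw":0,"slide":[0,0,0],"yaw":0}]'|grep -E 'ee_pos|contact'
for i in 1 2 3 4 ; do python3 -m handwheel '[{"jaw":0,"slide":[0,0,0.016],"yaw":0},{"jaw":0,"slide":[0,0,0],"yaw":0}]'|grep -E 'ee_pos|contact'; done
```

```text
ee_pos: [0.5706, -0.1275, 0.1086]
contact_force: [0.1, -0.1, 0.0]
ee_pos: [0.5711, -0.1275, 0.1051]
contact_force: [-0.7, -0.7, -0.4]
ee_pos: [0.5713, -0.1277, 0.1011]
contact_force: [-0.3, -0.0, 0.7]
ee_pos: [0.5711, -0.1277, 0.0961]
contact_force: [0.4, -0.7, 0.9]
ee_pos: [0.571, -0.1274, 0.0904]
contact_force: [-0.1, -0.1, -0.5]
```

```bash
for i in 1 2 3 4; do python3 -m handwheel '[{"jaw":0,"slide":[0,0,0.01],"yaw":0},{"jaw":0,"slide":[0,0,0],"yaw":0}]'|grep -E 'ee_pos|contact'; done
```

```text
ee_pos: [0.5713, -0.1274, 0.0891]
contact_force: [-5.3, 1.2, 8.2]
ee_pos: [0.5715, -0.1275, 0.0885]
contact_force: [-17.1, 4.6, 33.2]
ee_pos: [0.5718, -0.1275, 0.088]
contact_force: [-28.6, 7.5, 58.1]
ee_pos: [0.5721, -0.1276, 0.0874]
contact_force: [-40.9, 10.7, 83.0]
```

```bash
python3 -m handwheel '[{"jaw":0,"slide":[0,0,-0.06],"yaw":0},{"jaw":0,"slide":[0,0,-0.12],"yaw":0},{"jaw":0,"slide":[0,0,-0.12],"yaw":0},{"jaw":0,"slide":[0,-0.1,-0.1],"yaw":0},{"jaw":0,"slide":[0,-0.13,0],"yaw":0},{"jaw":0,"slide":[0,-0.13,0],"yaw":0},{"jaw":0,"slide":[0,-0.13,0],"yaw":0},{"jaw":0,"slide":[0,-0.13,0],"yaw":0},{"jaw":0,"slide":[0,0,0],"yaw":0},{"jaw":0,"slide":[0,0,0],"yaw":0}]'|grep contact
python3 fit.py | grep -v '('; python3 - <<'E'
from h import *
b=cam('scene')['color'][155:275,250:390];a=cam('top')['color'][145:240,260:385]
b=cv2.resize(b,(400,343),interpolation=2);a=cv2.resize(a,(400,343),interpolation=2)
cv2.imwrite('pics/p5.png',np.hstack([b,a]))
E
```

```text
contact_force: [0.2, -0.2, -0.1]
rack [ 0.5509 -0.0438] 1.7276151823455301 [[-0.6, 2.7], [0.4, 0.9], [1.4, -1.2], [0.1, -0.1], [-0.9, -1.9], [0.2, 1.2], [0.6, 1.0], [2.2, -2.1]]
green [20.2 24.1] -0.6 103.3 world [ 0.5704 -0.0192  0.044 ]
yellow [20.3 70.8] -0.5 102.5 world [0.5691 0.0275 0.044 ]
blue [ 20.7 122.8] -0.2 101.6 world [0.5679 0.0795 0.044 ]
```

View pics/p5.png

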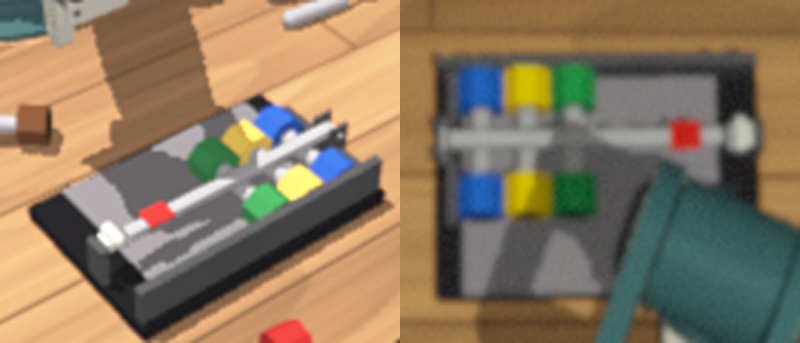

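The lock bar lies level across the handles with its tip under the white catch, and the row is intact and against the fence. The press stopped hard at the height expected for shut.

```bash
python3 -c "
from station import order
print(order.hand_in())"
```

```text
the job is handed in; nothing more can be done
None
```

I handed the job in: the blue, yellow and green dumbbells are in a neat row against the fence and end stop, and the lock bar is pressed shut under the catch (no verdict was returned).

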